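# Raise the gluing booth's window to the green band

## Task

Get the gluing booth ready for work: push its counterweighted sliding window up from beneath the orange lip with your fingertips until the red pointer on the window stands within the height of the green band on the right-hand rail, leave it there and move clear. Do not pinch or grip the lip, do not shift the green band, and leave the glue bottle, brush pot and tape roll where they stand.

Things in the scene. Friction and masses are not known exactly. Their poses are not given: they have to be found in the camera images.
- booth: white fixed gluing booth, 310 deep (x) x 400 wide (y) x 275 mm high. Origin: centre of its underside, on the table; x from front to back, z up. Sill 70 mm high at x = -155 mm; from its top edge the window leans back 45 degrees to (x 50, z 275), facing the robot and upward. The window slides along booth direction (0.707, 0, 0.707) between rails 163 to 199 mm either side of the middle
- sash (a joint): how far the clear window has slid up the slope, m: 0 shut, 0.15 fully up; starts 0 to 0.03. Balanced by counterweights, it stays where it is left; pushing it up takes 3 to 5 N along the slope, plus 1 N per 50 mm/s of speed
- lip (a point): orange lip across the window, 300 mm wide, sticking out square to it. Origin: middle of the lip's underside, at the window. z points up the slope (the way it slides), x into the booth square to the window, y left along the lip. Underside at z = 0; it fills x -27 to +1, y -150 to +150 mm and is 5 mm thick (11 within 15 mm of the window). Below it the window goes on 30 mm (to z -30 mm), its face at x = +1 mm
- lip_edge (a point): middle of the lip's outer edge, on its underside, 27 mm out from the window
- pointer (a point): red pointer, 22 wide x 5 mm high, fixed to the window beside the right-hand end of the lip; the point is its centre, 5 mm further up the slope than the lip's underside. Axes as the lip's
- band (a point): centre of the face of the green band, 20 mm tall along the slope, on the right-hand rail beside the pointer's path; axes as the lip's, z up the slope. A clip held by friction, not to be moved. The pointer is centred on it when both are equally far up the slope; it starts 35 to 135 mm up the slope from the pointer
- glue: white glue bottle with orange cap, 52 mm across, 110 mm high, standing on the table in front of the booth to one side; origin at the centre of its underside; not to be moved
- brush_pot: terracotta pot of brushes, 64 mm across, 140 mm high to the brush tips, standing on the table in front of the booth to one side; origin at the centre of its underside; not to be moved
- tape: yellow roll of tape lying flat on the table, 84 mm across, 24 mm high; origin at the centre of its underside; not to be moved

How it is judged:
By the outcome, as a careful person would: the job done as asked, in the order asked, and still so for the second after the job is handed in, with the robot touching nothing.
It also fails if it takes over 35 s, if anything falls off the work surface, if the arm or the gripper's body presses on something with over 40 N, if the wrist force passes 120 N, or if a joint passes its speed limit or range.

## Robot

A 6-joint arm with a two-finger parallel gripper is mounted at the origin on the work surface. World frame = base frame: x ahead of the robot, y to its left, z up, the work surface at z = 0. Lengths are in m, angles in rad, forces in N, time in s.
With the tool pointing down it reaches from about 0.375 to 0.9 m from the base axis. Payload 3.1 kg.
Tool frame: the origin (TCP) lies at the very end of the fingers, on their centre line; the grasp point (between the pads) lies 19 mm behind it (robot.grip_depth is the distance from the TCP to the grasp point, in m); z points along the fingers, y is the direction in which the jaws open and shut (so a half turn about z gives the same grasp; the last joint's range is limited). The gripper opens to 87 mm and grips with 3 to 60 N. Pads are 19 mm wide; open, the fingers measure 117 mm over their backs; the gripper's body (75 mm by 190 mm) begins 51 mm behind the grasp point.
Start: joints at [1.056, 0.527, 1.433, -0, 1.181, -0.178], TCP at [0.206, 0.59, 0.223] pointing down, gripper open.
Joint ranges: [-3.08, 3.08], [-0.75, 2.2], [0.22, 2.44], [-1.43, 4.57], [0, 2.65], [-2.85, 2.85]. Speed limits (rad/s): [2.79, 2.79, 3.14, 3.14, 3.14, 3.14].

## Interface

Orientations are given as a unit quaternion [x, y, z, w].
In Python, from rig import robot gives the robot as it stands.
- The arm moves only by the tool drive_tool, never from a script. Its argument "series" is a list of rows, each a list of 7 numbers: the shift along the tool's x, y, z in m, then the turn, a rotation vector about the tool's x, y, z in degrees, then the opening, from 0 (shut) to 1 (fully open). A call has 1 to 5 rows; each row shifts and turns the commanded pose from where the row before left it, along the tool's axes as they then stand; what a row does not reach is not made up. A row lasts 1/8 s, in which the tool goes at most 62.5 mm and 10.7 degrees, less where a joint would pass 70% of its speed; a pose out of reach is approached as far as the arm can. A call is refused whole if a number of a shift passes 0.0625 or a number of a turn 10.7, either way. A call with a gripper value outside its range is refused whole. The fingers move at their own pace and stop on an object; "squeeze" is the grip in N (left out, the last holds). Time passes only in rows, so rows that do not move let the fingers close. It gives the time, the measured TCP pose, the force and the opening at its end, in the units of the state.
- robot.get_obs(): the state, without advancing time (a new reading comes with each control period).
- robot.camera(name): name is "scene" or "side" or "wrist"; returns (picture, depth): 384x512x3 uint8, blue, green, red; 384x512 float32, m along the optical axis (not along the pixel's ray), 0 where there is no reading.
- robot.camera_model(name): a dict with "fx", "fy", "cx", "cy" (pixels), "R" (3x3) and "t" (3): a world point X has camera coordinates R X + t. Camera axes: x right, y down, z forward; pixel columns grow to the right and rows downward; lengths in m; the calibration is good to about 2 mm. A picture is of the moment at which its call begins: read the wrist's pose just before it. camera_model takes no time and is no camera call; for the wrist camera it gives the pose at the moment of the call.
- robot.hand_in(): hands the job in, once; it reports no verdict.
The state is a dict: "time": time; "q": joint angles; "joint_velocities": joint speeds; "joint_torque": joint torques, N m; "position": TCP position; "tool_rot": TCP orientation; "ft_force": force on the tool from outside, world axes, zero at the start; "moment": the same for the moment, N m; "grip_width": finger opening in m.
Only numpy, scipy, OpenCV 4.12 (cv2) and the standard library are available. Lean on these libraries where they do the work, as an engineer would, in place of code of your own. Each camera call takes 0.05 s, during which the arm holds its last target. There are 200 camera calls.

## Working session

There is one attempt and no reset: what is moved stays moved. The work goes in short steps, Python scripts to look and compute and a tool call to move; the robot and the scene stay as the last step left them, time stands still between calls to the robot, and variables do not carry over. Pictures are saved under pics/ and viewed, about 8 in all and at most 12, crops included, and the job is handed in when it is done.

Besides the shell and the picture viewer there is one more tool, called after "Request:" as name(argument=value, ...) on one line, values as JSON. drive_tool: Moves the arm, as the interface text tells. Its arguments: {"type":"object","properties":{"series":{"type":"array"},"squeeze":{"type":"number"}},"required":["series"]}

```bash
mkdir -p pics; ls; python3 - <<'E'
from rig import robot
import cv2,numpy as np
o=robot.get_obs();print({k:np.round(v,3) for k,v in o.items()})
ims=[]
for n in("scene","side"):
    p,d=robot.camera(n);np.savez(f"{n}.npz",p=p,d=d);m=robot.camera_model(n);print(n,m);ims.append(p)
    cv2.imwrite(f"pics/{n}0.png",p)
E
```

```text
pics
{'time': np.float64(0.0), 'q': array([ 1.056,  0.528,  1.434, -0.   ,  1.181, -0.178]), 'joint_velocities': array([ 0.   , -0.001, -0.002,  0.   ,  0.002, -0.001]), 'joint_torque': array([-1.0000e-03, -4.4003e+01, -1.7660e+01,  6.3000e-02,  5.8000e-02,
       -0.0000e+00]), 'position': array([0.206, 0.589, 0.222]), 'tool_rot': array([ 0.167,  0.986, -0.001, -0.   ]), 'ft_force': array([-0.264, -0.103, -0.155]), 'moment': array([-0.02 , -0.016,  0.025]), 'grip_width': np.float64(0.087)}
scene {'fx': 422.7099465482427, 'fy': 422.7099465482427, 'cx': 256.79582872533985, 'cy': 192.839528224893, 'R': array([[ 0.40072454,  0.91615522, -0.00891363],
       [ 0.71981238, -0.32083375, -0.61557765],
       [-0.56682447,  0.24026093, -0.78802583]]), 't': array([-0.25939662, -0.33007467,  1.44179626])}
side {'fx': 435.2485610449657, 'fy': 435.2485610449657, 'cx': 257.9882581153246, 'cy': 188.30527566669537, 'R': array([[ 0.9328413 , -0.35975094, -0.01965625],
       [-0.2803531 , -0.69053031, -0.66676085],
       [ 0.2262946 ,  0.62749275, -0.74501249]]), 't': array([-0.50803642,  0.24597377,  0.98316616])}
```

View pics/scene0.png

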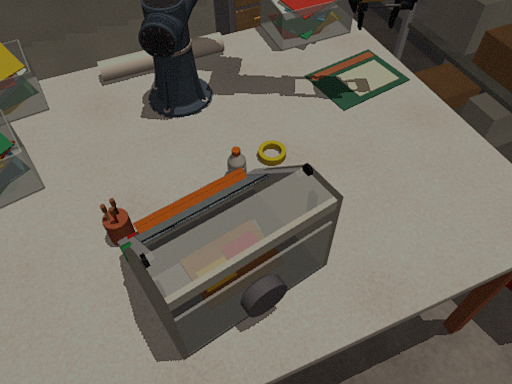

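View pics/side0.png

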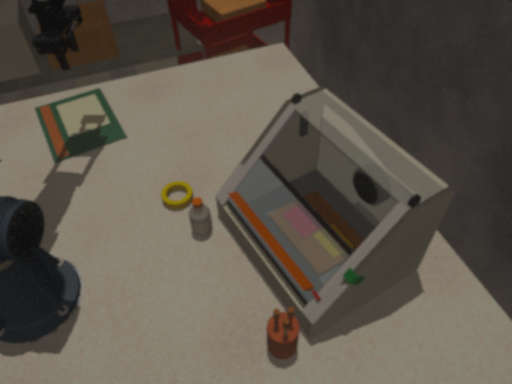

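Scene view shows the booth from behind, with the lip from about (130,235) to (245,172). Side view shows it from the front right: lip from (232,196) to (310,290), red pointer at (316,296), green band at (352,276), glue bottle at (200,215), pot at (283,335) and tape at (177,194). Next I'll measure these.

```bash
cat > h.py <<'E'
import numpy as np,cv2
def deproj(d,m,mask):
    v,u=np.nonzero(mask&(d>0));z=d[v,u]
    c=np.c_[(u-m["cx"])/m["fx"]*z,(v-m["cy"])/m["fy"]*z,z]
    return (c-m["t"])@m["R"],u,v
def hsvmask(p,lo,hi,box):
    h=cv2.cvtColor(p,cv2.COLOR_BGR2HSV);k=cv2.inRange(h,lo,hi)>0
    b=np.zeros_like(k);x0,y0,x1,y1=box;b[y0:y1,x0:x1]=1
    return k&b
def proj(X,m):
    c=m["R"]@X+m["t"];return np.round([m["fx"]*c[0]/c[2]+m["cx"],m["fy"]*c[1]/c[2]+m["cy"]],1)
E
python3 - <<'E'
from rig import robot
from h import *
np.set_printoptions(precision=4,suppress=True)
jobs={"side":dict(lip=((5,170,120),(14,255,255),(222,185,314,297)),red=((0,120,90),(4,255,255),(308,285,324,304)),
 green=((45,100,50),(85,255,255),(335,260,370,290)),glue=((5,120,120),(14,255,255),(190,190,210,210)),tape=((20,120,80),(34,255,255),(155,175,200,215)),
 pot=((0,100,40),(14,255,255),(262,303,304,362))),
 "scene":dict(lip=((5,170,100),(16,255,255),(128,165,248,240)),red=((0,120,60),(4,255,255),(115,228,140,245)),green=((45,100,40),(85,255,255),(115,235,140,262)),
 glue=((3,120,100),(14,255,255),(228,143,243,156)),tape=((20,120,80),(34,255,255),(250,135,295,170)),pot=((0,80,40),(14,255,255),(95,195,134,250)))}
for n,j in jobs.items():
    f=np.load(n+".npz");m=robot.camera_model(n)
    for k,a in j.items():
        P,u,v=deproj(f["d"],m,hsvmask(f["p"],*a))
        if len(P)==0: print(n,k,"none");continue
        print(n,k,len(P),"px",u.min(),u.max(),v.min(),v.max(),"med",np.median(P,0),"lo",np.percentile(P,3,0),"hi",np.percentile(P,97,0))
        if k=="lip":
            c=np.median(P,0);Q=P[np.linalg.norm(P-c,axis=1)<.2];c=Q.mean(0);w,s,vt=np.linalg.svd(Q-c,full_matrices=False)
            print("  axes",vt,s/len(Q)**.5);y=vt[0]*np.sign(vt[0,1])
            for i in range(3): t=(Q-c)@vt[i];print("  ext",np.percentile(t,[0.5,5,50,95,99.5]))
E
```

```text
side lip none
side red 31 px 312 319 291 299 med [ 0.5598 -0.2793  0.109 ] lo [ 0.5572 -0.2888  0.1069] hi [ 0.5638 -0.27    0.1112]
side green 136 px 345 360 270 283 med [ 0.6217 -0.2954  0.1645] lo [ 0.6138 -0.3038  0.1548] hi [ 0.6328 -0.2828  0.1707]
side glue 53 px 193 201 197 204 med [0.4092 0.0425 0.1103] lo [0.4003 0.0334 0.0607] hi [0.4233 0.0893 0.1131]
side tape 519 px 161 192 181 209 med [0.3752 0.1614 0.0228] lo [0.3393 0.124  0.0043] hi [0.4131 0.2027 0.0266]
side pot 1298 px 267 299 306 358 med [ 0.4732 -0.3187  0.085 ] lo [ 0.449  -0.3369  0.0127] hi [ 0.508  -0.2799  0.1408]
scene lip 1373 px 134 246 168 233 med [ 0.5262 -0.1263  0.1141] lo [ 0.4911 -0.2541  0.1059] hi [0.5566 0.0216 0.1206]
  axes [[ 0.1961 -0.9806  0.0004]
 [-0.8812 -0.176   0.4389]
 [ 0.4303  0.0864  0.8986]] [0.0866 0.008  0.0024]
  ext [-0.1548 -0.1398  0.004   0.1296  0.1412]
  ext [-0.0139 -0.0121 -0.0005  0.0125  0.014 ]
  ext [-0.0057 -0.0038  0.      0.004   0.0062]
scene red 34 px 117 136 230 240 med [ 0.5605 -0.2798  0.107 ] lo [ 0.5062 -0.3108  0.0486] hi [ 0.5643 -0.2675  0.1109]
scene green 51 px 121 130 242 260 med [ 0.6281 -0.293   0.1668] lo [ 0.6225 -0.2992  0.1501] hi [ 0.6463 -0.2801  0.1705]
scene glue 44 px 232 239 147 152 med [0.4095 0.0426 0.1092] lo [0.4004 0.0339 0.106 ] hi [0.4179 0.0529 0.1119]
scene tape 390 px 258 285 141 165 med [0.3847 0.166  0.0216] lo [0.3418 0.1291 0.0024] hi [0.4162 0.2019 0.0263]
scene pot 824 px 100 133 198 245 med [ 0.496  -0.3021  0.0831] lo [ 0.4628 -0.3314  0.0251] hi [ 0.5545 -0.275   0.1395]
```

```bash
cat >> h.py <<'E'
TH=0.1972
Y=np.array([-np.sin(TH),np.cos(TH),0]);E=np.array([np.cos(TH),np.sin(TH),0]);s=.5**.5
U=s*(E+[0,0,1]);X=s*(E-[0,0,1])   # up slope, into window
W=np.stack([X,Y,U])               # rows: lip axes
def rows(goal,R1,n,op=0.,done=None):
    """n equal rows from the measured pose to (goal,R1): shift in tool axes, turn deg"""
    from rig import robot
    from scipy.spatial.transform import Rotation as Ro
    o=robot.get_obs();R0=Ro.from_quat(o["tool_rot"]);dr=(R0.inv()*R1).as_rotvec()/n
    d=(np.array(goal)-o["position"])/n;R=R0
    for i in range(n):
        print(np.round(np.r_[R.inv().apply(d),np.degrees(dr)],4).tolist());R=R*Ro.from_rotvec(dr)
E
python3 - <<'E'
from rig import robot
from h import *
from scipy.spatial.transform import Rotation as Ro
np.set_printoptions(precision=4,suppress=True)
for n,box in(("scene",(128,165,248,240)),("side",(226,185,314,297))):
    f=np.load(n+".npz");m=robot.camera_model(n)
    h=cv2.cvtColor(f["p"],cv2.COLOR_BGR2HSV)
    if n=="side":print("hsv",h[225:245:5,250:275:4].tolist()[1])
    P,u,v=deproj(f["d"],m,hsvmask(f["p"],(5,170,80),(18,255,255),box));Q=P@W.T
    k=np.abs(Q[:,0]-np.median(Q[:,0]))<.03;Q=Q[k]
    if len(Q):print(n,len(Q),"X pct",np.percentile(Q[:,0],[1,5,50,95,99]),"Y",np.percentile(Q[:,1],[.3,2,98,99.7]))
    for lo in np.percentile(Q[:,0],[5,25,50,75]) if len(Q) else []:
        t=Q[abs(Q[:,0]-lo)<.003];print("  X~%.4f"%lo,"U",np.percentile(t[:,2],[5,50,95]))
    for k,a in dict(red=((0,120,90),(4,255,255),(308,285,324,304) if n=="side" else (120,232,135,242)),green=((45,100,40),(85,255,255),(335,260,370,290) if n=="side" else(115,235,140,262))).items():
        P,u,v=deproj(f["d"],m,hsvmask(f["p"],*a));Q=P@W.T;print(n,k,"XYU med",np.median(Q,0),"lo",np.percentile(Q,5,0),"hi",np.percentile(Q,95,0))
T=Ro.from_matrix(np.stack([-U,Y,X],1));print("target quat",T.as_quat())
rows([.42,.35,.26],T*Ro.from_euler("y",-45,degrees=True),6);print((T*Ro.from_euler("y",-45,degrees=True)).as_matrix())
E
```

```text
scene 1373 X pct [0.2539 0.255  0.2667 0.2791 0.2801] Y [-0.3643 -0.3602 -0.0726 -0.0676]
  X~0.2550 U [0.4213 0.4243 0.427 ]
  X~0.2606 U [0.4209 0.4242 0.4285]
  X~0.2667 U [0.4233 0.4297 0.4327]
  X~0.2735 U [0.4272 0.4302 0.4333]
scene red XYU med [ 0.2748 -0.3838  0.4263] lo [ 0.2717 -0.3924  0.4227] hi [ 0.2788 -0.3742  0.4291]
scene green XYU med [ 0.2774 -0.4102  0.5133] lo [ 0.2727 -0.4176  0.5104] hi [ 0.2986 -0.3974  0.5162]
hsv [[20, 38, 40], [17, 28, 81], [11, 206, 115], [12, 233, 116], [12, 221, 112], [13, 28, 83], [53, 13, 81]]
side 1007 X pct [0.2502 0.2518 0.2638 0.2755 0.2777] Y [-0.3666 -0.3629 -0.0789 -0.0715]
  X~0.2518 U [0.4232 0.4252 0.4265]
  X~0.2585 U [0.4246 0.4256 0.4269]
  X~0.2638 U [0.425  0.4283 0.4321]
  X~0.2669 U [0.4253 0.4302 0.4324]
side red XYU med [ 0.2726 -0.3834  0.427 ] lo [ 0.2706 -0.3927  0.4246] hi [ 0.2763 -0.3744  0.4285]
side green XYU med [ 0.274  -0.4123  0.5069] lo [ 0.2713 -0.4201  0.4978] hi [ 0.2896 -0.4005  0.5148]
target quat [-0.0909  0.9194  0.0377  0.3808]
[-0.0469, -0.0259, -0.0064, -4.0026, -14.6196, -3.9766]
[-0.0453, -0.0291, 0.0036, -4.0026, -14.6196, -3.9766]
[-0.0411, -0.0326, 0.0125, -4.0026, -14.6196, -3.9766]
[-0.0346, -0.0364, 0.0198, -4.0026, -14.6196, -3.9766]
[-0.0262, -0.0401, 0.0249, -4.0026, -14.6196, -3.9766]
[-0.0165, -0.0434, 0.0274, -4.0026, -14.6196, -3.9766]
[[ 0.     -0.1959  0.9806]
 [ 0.      0.9806  0.1959]
 [-1.      0.      0.    ]]
```

Lip in booth-aligned axes: outer edge at X 0.252, underside at U about 0.4197, middle at Y -0.2165. The pointer is at U about 0.4255 and the band at about 0.5065, so it needs to travel about 81 mm. Now the approach: the first waypoint is clear of everything, with the fingers shut.

```bash
cat >> h.py <<'E'
from scipy.spatial.transform import Rotation as Ro_
T=Ro_.from_matrix(np.stack([-U,Y,X],1));DN=T*Ro_.from_euler("y",45,degrees=True)
def xyz(x,y,u): return x*X+y*Y+u*U
def lipc():
    from rig import robot
    o=robot.get_obs();print("t %.2f"%o["time"],"XYU",np.round(W@o["position"],4),"err deg",np.round(np.degrees((Ro_.from_quat(o["tool_rot"]).inv()*T).as_rotvec()),2),"F XYU",np.round(W@o["ft_force"],2),"q",np.round(o["q"],2))
E
python3 - <<'E'
from h import *
print(DN.as_matrix()[:,2]);rows([.42,.35,.26],DN,5)
E
```

```text
[ 1.11849196e-16 -2.88131254e-18 -1.00000000e+00]
[-0.0563, -0.0311, -0.0076, -0.0199, -0.0097, -6.1081]
[-0.0526, -0.0369, -0.0076, -0.0199, -0.0097, -6.1081]
[-0.0484, -0.0423, -0.0076, -0.0199, -0.0097, -6.1081]
[-0.0436, -0.0472, -0.0076, -0.0199, -0.0097, -6.1081]
[-0.0384, -0.0516, -0.0077, -0.0199, -0.0097, -6.1081]
```

Request:
drive_tool(series=[[-0.056,-0.031,-0.008,0,0,-6.1,0],[-0.053,-0.037,-0.008,0,0,-6.1,0],[-0.048,-0.042,-0.008,0,0,-6.1,0],[-0.044,-0.047,-0.007,0,0,-6.1,0],[-0.038,-0.052,-0.007,0,0,-6.1,0]], squeeze=10)

```text
time: 0.72
position: [0.4137, 0.3571, 0.2592]
tool_rot: [-0.1, 0.995, -0.0, -0.0]
ft_force: [0.4, 0.7, -1.6]
grip_width: 0.0449
```

```bash
python3 - <<'E'
from h import *
from rig import robot
print(robot.get_obs()["position"]);lipc();rows([.41,-.137,.25],T,10)
E
```

```text
[0.4137009  0.35709828 0.25920783]
t 0.72 XYU [0.153  0.2691 0.5196] err deg [  0.07 -45.02   0.16] F XYU [ 1.47  0.58 -0.8 ] q [ 0.51  0.38  1.59  0.    1.18 -1.26]
[0.0102, -0.0483, 0.0009, 0.0066, -4.5018, 0.0162]
[0.0102, -0.0484, 0.0001, 0.0066, -4.5018, 0.0162]
[0.0102, -0.0484, -0.0007, 0.0066, -4.5018, 0.0162]
[0.0101, -0.0484, -0.0015, 0.0066, -4.5018, 0.0162]
[0.0099, -0.0484, -0.0022, 0.0066, -4.5018, 0.0162]
[0.0097, -0.0484, -0.003, 0.0066, -4.5018, 0.0162]
[0.0094, -0.0484, -0.0038, 0.0066, -4.5018, 0.0162]
[0.0091, -0.0484, -0.0045, 0.0066, -4.5018, 0.0162]
[0.0087, -0.0484, -0.0052, 0.0066, -4.5018, 0.0162]
[0.0082, -0.0484, -0.0058, 0.0066, -4.5018, 0.0162]
```

Request:
drive_tool(series=[[0.01,-0.048,0.001,0,-4.5,0,0],[0.01,-0.048,0,0,-4.5,0,0],[0.01,-0.048,-0.001,0,-4.5,0,0],[0.01,-0.048,-0.002,0,-4.5,0,0],[0.01,-0.048,-0.002,0,-4.5,0,0]])

```text
time: 1.35
position: [0.4099, 0.1132, 0.2555]
tool_rot: [-0.097, 0.976, 0.019, 0.195]
ft_force: [0.7, -0.3, -1.0]
grip_width: 0.0017
```

Request:
drive_tool(series=[[0.01,-0.048,-0.003,0,-4.5,0,0],[0.009,-0.048,-0.004,0,-4.5,0,0],[0.009,-0.048,-0.005,0,-4.5,0,0],[0.009,-0.048,-0.005,0,-4.5,0,0],[0.008,-0.048,-0.006,0,-4.5,0,0]])

```text
time: 1.98
position: [0.4361, -0.0401, 0.3067]
tool_rot: [-0.069, 0.952, 0.022, 0.297]
ft_force: [0.7, 0.9, 0.0]
grip_width: 0.0005
```

```bash
python3 - <<'E'
from h import *
lipc();rows(xyz(.19,-.2165,.395),T,4)
E
```

```text
t 1.98 XYU [ 0.08   -0.1247  0.5137] err deg [ -1.81 -10.34  -2.32] F XYU [0.58 0.73 0.61] q [-0.66 -0.04  2.17  0.7   0.7  -2.85]
[0.0233, -0.0231, 0.033, -0.4535, -2.5859, -0.5797]
[0.025, -0.0231, 0.0318, -0.4535, -2.5859, -0.5797]
[0.0266, -0.0231, 0.0304, -0.4535, -2.5859, -0.5797]
[0.0282, -0.023, 0.029, -0.4535, -2.5859, -0.5797]
```

Joint 6 reached its limit at -2.85. The jaws are symmetric, so I'll make a half turn about tool z here in free air, which makes tool x point up the slope.

Request:
drive_tool(series=[[0,0,0,0,0,10.6,0],[0,0,0,0,0,10.6,0],[0,0,0,0,0,10.6,0],[0,0,0,0,0,10.6,0],[0,0,0,0,0,10.6,0]])

```text
time: 2.6
position: [0.4363, -0.0388, 0.3064]
tool_rot: [0.364, 0.883, 0.153, 0.255]
ft_force: [-0.2, 0.3, -1.0]
grip_width: 0.0003
```

Request:
drive_tool(series=[[0,0,0,0,0,10.6,0],[0,0,0,0,0,10.6,0],[0,0,0,0,0,10.6,0],[0,0,0,0,0,10.6,0],[0,0,0,0,0,10.6,0]])

```text
time: 3.22
position: [0.4363, -0.0387, 0.3064]
tool_rot: [0.719, 0.627, 0.251, 0.16]
ft_force: [0.6, -0.2, -0.0]
grip_width: 0.0007
```

Request:
drive_tool(series=[[0,0,0,0,0,10.6,0],[0,0,0,0,0,10.6,0],[0,0,0,0,0,10.6,0],[0,0,0,0,0,10.6,0],[0,0,0,0,0,10.6,0]])

```text
time: 3.85
position: [0.4363, -0.0387, 0.3064]
tool_rot: [0.924, 0.241, 0.296, 0.031]
ft_force: [-0.3, 0.3, -0.1]
grip_width: 0.0008
```

```bash
cat >> h.py <<'E'
T=Ro_.from_matrix(np.stack([U,-Y,X],1))
E
python3 - <<'E'
from h import *
lipc();rows(xyz(.17,-.2165,.41),T,5)
E
```

```text
t 3.85 XYU [ 0.0805 -0.1234  0.5138] err deg [-0.14 10.54 18.46] F XYU [-0.14  0.35 -0.22] q [-0.66 -0.04  2.17  0.7   0.69 -0.07]
[-0.022, 0.0117, 0.0218, -0.0282, 2.1087, 3.6924]
[-0.022, 0.0131, 0.021, -0.0282, 2.1087, 3.6924]
[-0.0219, 0.0145, 0.0202, -0.0282, 2.1087, 3.6924]
[-0.0216, 0.0159, 0.0194, -0.0282, 2.1087, 3.6924]
[-0.0213, 0.0173, 0.0187, -0.0282, 2.1087, 3.6924]
```

Request:
drive_tool(series=[[-0.022,0.012,0.022,0,2.1,3.7,0],[-0.022,0.013,0.021,0,2.1,3.7,0],[-0.022,0.0145,0.02,0,2.1,3.7,0],[-0.022,0.016,0.019,0,2.1,3.7,0],[-0.021,0.017,0.019,0,2.1,3.7,0]])

```text
time: 4.47
position: [0.4453, -0.1339, 0.1695]
tool_rot: [0.919, 0.093, 0.381, -0.038]
ft_force: [0.4, -1.2, -0.2]
grip_width: 0.0006
```

```bash
python3 - <<'E'
from h import *
lipc();rows(xyz(.215,-.2165,.395),T,3)
E
```

```text
t 4.47 XYU [ 0.1703 -0.2186  0.4101] err deg [-0.07 -0.02  0.21] F XYU [ 0.23 -1.26 -0.07] q [-1.04  0.49  2.38  1.62  0.73 -1.19]
[-0.005, -0.0007, 0.0149, -0.0227, -0.0063, 0.0694]
[-0.005, -0.0007, 0.0149, -0.0227, -0.0063, 0.0694]
[-0.005, -0.0007, 0.0149, -0.0227, -0.0063, 0.0694]
```

Request:
drive_tool(series=[[-0.005,-0.001,0.015,0,0,0,0],[-0.005,-0.001,0.015,0,0,0,0],[-0.005,0,0.015,0,0,0,0],[0,0,0,0,0,0,0]])

```text
time: 4.97
position: [0.4657, -0.1265, 0.1269]
tool_rot: [0.919, 0.094, 0.38, -0.039]
ft_force: [-0.5, 0.2, 0.4]
grip_width: 0.0005
```

```bash
python3 - <<'E'
from h import *
from rig import robot
lipc()
a=robot.camera("side")[0][120:380,150:430];b=robot.camera("wrist")[0]
cv2.imwrite("pics/mid.png",np.hstack([cv2.resize(a,(414,384)),b[:,60:446]]))
E
```

```text
t 4.97 XYU [ 0.2157 -0.2152  0.3951] err deg [-0.25  0.1   0.24] F XYU [-0.59  0.34 -0.08] q [-0.96  0.64  2.38  1.86  0.74 -1.41]
```

View pics/mid.png

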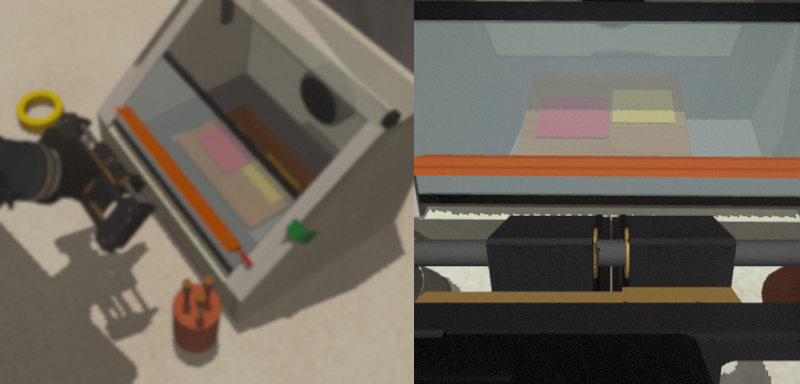

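```bash
python3 - <<'E'
from h import *
from rig import robot
m=robot.camera_model("wrist");o=robot.get_obs();p=o["position"]
print("offset of image crop: u-60+414")
for n,q in dict(tcp=p,grasp=p-.019*X,base=p-.07*X,top=p+.0095*U,bot=p-.0095*U,l=p+.015*Y,r=p-.015*Y,lipedge=xyz(.252,-.2165,.42),lipwin=xyz(.28,-.2165,.42)).items(): print(n,proj(q,m)+[354,0],"z %.3f"%(m["R"]@q+m["t"])[2])
P,d=robot.camera("wrist")
for u,v in((256,165),(256,176),(190,230),(150,230),(250,230),(240,250),(260,250),(240,280)):print(u+354,v,d[v,u])
P,u,v=deproj(d,m,hsvmask(P,(5,170,80),(18,255,255),(60,140,446,190)));Q=P@W.T
print(np.percentile(Q,[1,50,99],axis=0))
E
```

```text
offset of image crop: u-60+414
tcp [611.3 233.7] z 0.174
grasp [611.3 248. ] z 0.155
base [611.  310.5] z 0.106
top [611.4 219.1] z 0.171
bot [611.2 248. ] z 0.176
l [586.7 233.6] z 0.174
r [635.9 233.9] z 0.174
lipedge [613.4 181. ] z 0.203
lipwin [613.2 173.1] z 0.230
610 165 0.21665283
610 176 0.20577133
544 230 0.08062134
504 230 0.0801308
604 230 0.15207464
594 250 0.079431504
614 250 0.08318622
594 280 0.08623934
[[ 0.25353154 -0.35126789  0.42322207]
 [ 0.26556986 -0.21185908  0.42826742]
 [ 0.27492402 -0.07146359  0.43427788]]
```

The wrist-view projections agree with the model: finger top at row 219, lip edge at row 180, and the lip remeasured at X 0.2535–0.279, U about 0.4245 on top. I'll insert under the lip.

Request:
drive_tool(series=[[0,0.001,0.02,0,0,0,0],[0,0,0.018,0,0,0,0],[0,0,0.014,0,0,0,0],[0,0,0,0,0,0,0]])

```text
time: 5.62
position: [0.5021, -0.1201, 0.0913]
tool_rot: [0.919, 0.094, 0.381, -0.038]
ft_force: [-0.2, 0.5, -0.5]
grip_width: 0.0004
```

Request:
drive_tool(series=[[0.006,0,0,0,0,0,0],[0.006,0,0,0,0,0,0],[0.006,0,0,0,0,0,0],[0.006,0,0,0,0,0,0],[0,0,0,0,0,0,0]])

```text
time: 6.25
position: [0.5177, -0.117, 0.1081]
tool_rot: [0.92, 0.094, 0.379, -0.037]
ft_force: [-4.0, -2.7, -1.4]
grip_width: 0.0002
```

```bash
python3 - <<'E'
from h import *
lipc()
E
```

```text
t 6.25 XYU [ 0.2664 -0.2162  0.4192] err deg [-0.09  0.19  0.29] F XYU [-2.17 -1.86 -4.1 ] q [-0.81  0.68  2.28  1.96  0.7  -1.34]
```

In contact, with 4 N along the slope. I'll push about 55 mm, then look.

Request:
drive_tool(series=[[0.01,0,0,0,0,0,0],[0.012,0,0,0,0,0,0],[0.012,0,0,0,0,0,0],[0.012,0,0,0,0,0,0],[0.009,0,0,0,0,0,0]])

```text
time: 6.88
position: [0.555, -0.1095, 0.146]
tool_rot: [0.92, 0.093, 0.378, -0.037]
ft_force: [-5.4, -4.2, -3.7]
grip_width: 0.0006
```

Request:
drive_tool(series=[[0,0,0,0,0,0,0],[0,0,0,0,0,0,0]])

```text
time: 7.12
position: [0.5563, -0.1088, 0.1469]
tool_rot: [0.919, 0.094, 0.381, -0.038]
ft_force: [-2.9, -2.2, -1.8]
grip_width: 0.0003
```

```bash
cat > chk.py <<'E'
import sys
from h import *
from rig import robot
lipc()
for n,rb,gb in(("side",(300,230,365,304),(335,255,370,290)),("scene",(110,225,140,300),(112,230,142,270))):
    m=robot.camera_model(n);p,d=robot.camera(n)
    for k,a in dict(red=((0,120,60),(4,255,255),rb),green=((45,100,40),(85,255,255),gb)).items():
        P,u,v=deproj(d,m,hsvmask(p,*a));Q=P@W.T
        Q=Q[(abs(Q[:,1]+.395)<.04)&(abs(Q[:,0]-.275)<.02)]
        if len(Q):print(n,k,len(Q),"XYU",np.round(np.median(Q,0),4),"U5-95",np.round(np.percentile(Q[:,2],[5,95]),4))
    if n=="side":s=p
cv2.imwrite(f"pics/{sys.argv[1]}.png",cv2.resize(s[220:320,270:390],None,fx=5,fy=5,interpolation=cv2.INTER_CUBIC))
E
python3 chk.py push1
```

```text
t 7.12 XYU [ 0.2668 -0.2157  0.4746] err deg [-0.16  0.04  0.29] F XYU [-1.08 -1.58 -3.59] q [-0.71  0.57  2.18  1.8   0.61 -1.03]
side red 34 XYU [ 0.2724 -0.3825  0.4911] U5-95 [0.4883 0.4922]
side green 144 XYU [ 0.2738 -0.4124  0.5068] U5-95 [0.4977 0.5146]
scene red 34 XYU [ 0.2748 -0.3807  0.4893] U5-95 [0.3332 0.4922]
scene green 47 XYU [ 0.2771 -0.4087  0.513 ] U5-95 [0.5084 0.5167]
```

View pics/push1.png

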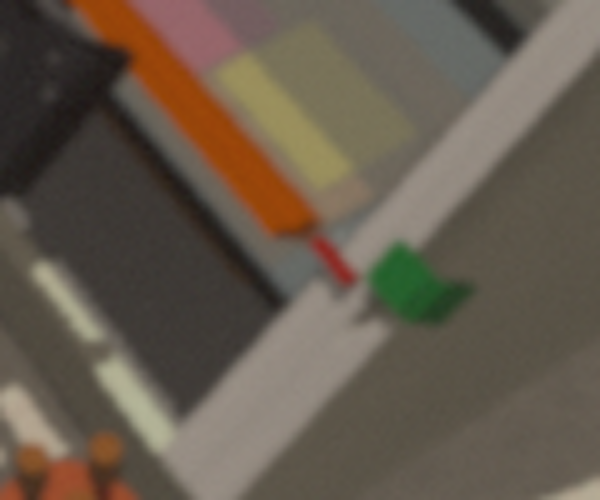

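The picture shows the pointer at (333,260) just short of the green band at (408,285). About 16 mm remains.

Request:
drive_tool(series=[[0.006,0,0,0,0,0,0],[0.006,0,0,0,0,0,0],[0.004,0,0,0,0,0,0],[0,0,0,0,0,0,0],[0,0,0,0,0,0,0]])

```text
time: 7.85
position: [0.5671, -0.1064, 0.1577]
tool_rot: [0.92, 0.094, 0.38, -0.038]
ft_force: [-4.2, -2.2, -2.4]
grip_width: 0.0004
```

```bash
python3 chk.py push2
```

```text
t 7.85 XYU [ 0.2669 -0.2155  0.49  ] err deg [-0.17  0.12  0.27] F XYU [-1.46 -1.33 -4.91] q [-0.69  0.55  2.15  1.75  0.59 -0.93]
side red 30 XYU [ 0.2725 -0.3846  0.5065] U5-95 [0.5036 0.508 ]
side green 149 XYU [ 0.2738 -0.4124  0.5064] U5-95 [0.4978 0.5144]
scene red 40 XYU [ 0.2746 -0.3818  0.5046] U5-95 [0.3433 0.5076]
scene green 47 XYU [ 0.2768 -0.4088  0.5134] U5-95 [0.5097 0.5162]
```

View pics/push2.png

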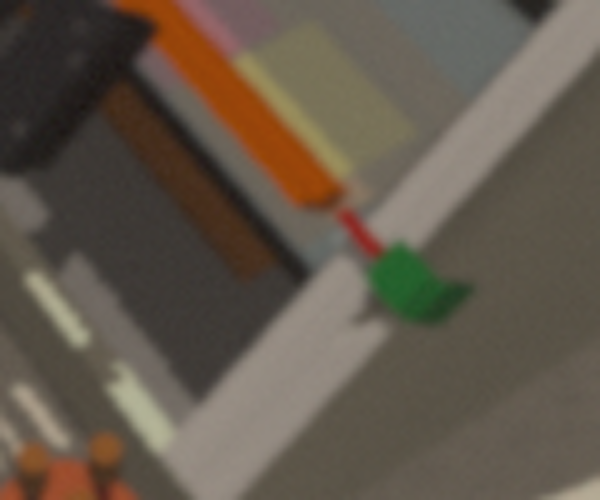

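The pointer now lines up with the band's centre, at U 0.506 against 0.5062. I'll back off down the slope first, then straight out.

Request:
drive_tool(series=[[-0.004,0,0,0,0,0,0],[-0.006,0,0,0,0,0,0],[0,0,-0.02,0,0,0,0],[0,0,-0.03,0,0,0,0],[0,0,-0.03,0,0,0,0]])

```text
time: 8.57
position: [0.5049, -0.1188, 0.2082]
tool_rot: [0.919, 0.094, 0.381, -0.039]
ft_force: [0.5, 0.3, 0.4]
grip_width: 0.0005
```

Request:
drive_tool(series=[[0,0,-0.03,0,0,0,0],[0,0,-0.02,0,0,0,0],[0,0,0,0,0,0,0],[0,0,0,0,0,0,0]])

```text
time: 9.07
position: [0.471, -0.1263, 0.243]
tool_rot: [0.919, 0.094, 0.381, -0.038]
ft_force: [0.0, 1.0, 0.0]
grip_width: 0.0008
```

```bash
python3 chk.py end; python3 - <<'E'
from h import *
from rig import robot
cv2.imwrite("pics/end_side.png",robot.camera("side")[0])
m=robot.camera_model("scene");p,d=robot.camera("scene");f=np.load("scene.npz")
for k,a in dict(glue=((3,120,100),(14,255,255),(228,143,243,156)),tape=((20,120,80),(34,255,255),(250,135,295,170)),pot=((0,80,40),(14,255,255),(95,195,134,250))).items():
    A=hsvmask(p,*a);B=hsvmask(f["p"],*a)
    print(k,[(x.sum(),np.round(np.argwhere(x).mean(0),1)) for x in(B,A)])
E
```

```text
t 9.07 XYU [ 0.1373 -0.2161  0.4809] err deg [-0.19  0.01  0.29] F XYU [0.13 0.99 0.19] q [-0.95  0.26  2.25  1.3   0.73 -0.64]
side red 30 XYU [ 0.2723 -0.3837  0.5064] U5-95 [0.5035 0.5081]
side green 150 XYU [ 0.2738 -0.4118  0.5068] U5-95 [0.4981 0.5148]
scene red 35 XYU [ 0.2745 -0.3857  0.5042] U5-95 [0.3199 0.5078]
scene green 46 XYU [ 0.2765 -0.4086  0.5138] U5-95 [0.5089 0.5163]
glue [(np.int64(44), array([149.5, 235.5])), (np.int64(45), array([149.6, 235.5]))]
tape [(np.int64(391), array([152.2, 272.1])), (np.int64(420), array([152.5, 271.8]))]
pot [(np.int64(826), array([223.2, 116.8])), (np.int64(832), array([222.9, 116.8]))]
```

View pics/end_side.png

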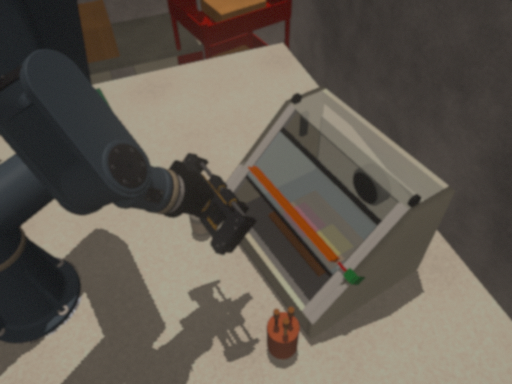

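The window is up and the pointer at (342,267) lines up with the green band at (352,276). The gripper is well clear, and the bottle, pot and tape haven't moved.

```bash
python3 -c "
from rig import robot
print(robot.hand_in())"
```

```text
the job is handed in; nothing more can be done
None
```

The window is up and the job is handed in. I pushed it about 81 mm up the slope from beneath the lip with the closed fingertips, without gripping. Then I backed off down the slope, moved about 14 cm clear, and handed in at about 9.3 s.

- **Pointer and band:** with the arm clear, the side camera put the pointer at 0.506 m along the slope and the band's centre at 0.5065 m. That is well inside the 20 mm band, and the band had not shifted from where it was measured at the start. The scene camera gave the pointer as 0.504 m. It mostly sees the top of the band, so I relied on the side camera for the band's centre.
- **Bottle, pot and tape:** their image positions in the scene camera matched the start to within 0.3 px.
- **Forces:** the measured force stayed under about 8 N in the readings at the end of each move and returned to noise level after I backed off.
- **One hiccup:** during the approach, joint 6 reached the end of its range at -2.85. I made a half turn about the tool axis in free air and carried on.

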